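# Lock off the pump isolator

### The arm

A 6-joint arm with a two-finger parallel gripper is mounted at the origin on the work surface. World frame = base frame: x ahead of the robot, y to its left, z up, the work surface at z = 0. Lengths are in m, angles in rad, forces in N, time in s.
With the tool pointing down it reaches from about 0.375 to 0.9 m from the base axis. Payload 3.1 kg.
Tool frame: the origin (TCP) lies between the finger pads; the fingertips stand 8 mm ahead of it and the grasp point (between the pads) lies 11 mm behind it; z points along the fingers, y is the line along which they close (so a half turn about z gives the same grasp; the last joint's range is limited). The gripper opens to 87 mm and grips with 3 to 60 N. Pads are 19 mm wide; open, the fingers measure 117 mm over their backs; the gripper's body (75 mm by 190 mm) begins 51 mm behind the grasp point.
Start: joints at [-1.294, 0.527, 1.433, -0, 1.181, -0.178], TCP at [0.275, -0.561, 0.231] pointing down, gripper open.
Joint ranges: [-3.08, 3.08], [-0.75, 2.2], [0.22, 2.44], [-1.43, 4.57], [0, 2.65], [-2.85, 2.85]. Speed limits (rad/s): [2.79, 2.79, 3.14, 3.14, 3.14, 3.14].

### API

Orientations are given as a unit quaternion [x, y, z, w].
In Python, from rig import robot gives the robot as it stands.
- The arm moves only by the tool move_arm, never from a script. Its argument "motion" is text: rows parted by semicolons, each of 5 numbers parted by spaces: the opening, from -1 (shut) to 1 (fully open), then the shift along the tool's x, y, z normalised to -1 to 1, where 1 is 0.2 m, then the turn about the tool's z normalised to -1 to 1, where 1 is pi rad. A call has 1 to 12 rows; each row is the pose to reach, as a shift and turn from the pose commanded when the call began, along the tool's axes at that moment, turning the shorter way round; what a row does not reach only later rows make up. A row lasts 1/12 s, in which the tool goes at most 41.7 mm and 7.16 degrees, less where a joint would pass 70% of its speed; a pose out of reach is approached as far as the arm can. A call with a number of a shift or a turn outside -1 to 1 is refused whole. A call with a gripper value outside its range is refused whole. The fingers move at their own pace and stop on an object; "newtons" is the grip in N (left out, the last holds). Time passes only in rows, so rows that repeat a pose let the fingers close. It gives the time, the measured TCP pose, the force, the opening and the grip force at its end, in the units of the state.
- robot.get_obs(): the state, without advancing time (a new reading comes with each control period).
- robot.camera(name): name is "side" or "top"; returns (picture, depth): 420x560x3 uint8, red, green, blue; 420x560 float32, m along the optical axis (not along the pixel's ray), 0 where there is no reading.
- robot.camera_model(name): a dict with "mtx" (3x3 intrinsics, pixels), "D" ([k1, k2, p1, p2, k3] as OpenCV has them; the pictures are not rectified), "position" and "attitude" of the camera in the world. Camera axes: x right, y down, z forward; pixel columns grow to the right and rows downward; lengths in m; the calibration is good to about 2 mm. A picture is of the moment at which its call begins. camera_model takes no time and is no camera call.
- robot.hand_in(): hands the job in; it is judged then, once.
The state is a dict: "time": time; "q": joint angles; "joint_velocities": joint speeds; "joint_torque": joint torques, N m; "position": TCP position; "tool_rot": TCP orientation; "ft_force": force on the tool from outside, world axes, zero at the start; "moment": the same for the moment, N m; "grip_width": finger opening in m; "grip_force": force on a finger pad.
Only numpy, scipy, OpenCV 4.12 (cv2) and the standard library are available. Lean on these libraries where they do the work, as an engineer would, in place of code of your own. Each camera call takes 0.05 s, during which the arm holds its last target. There are 200 camera calls.

### The job

Lock off the water pump at the grey isolator box on the shelf: swing its U-shaped handle from the on side right over until it lies fully down on the off side, which is the side with the open steel hasp. Then swing the hasp over the handle's arm and down, until it lies flat on its block with the staple standing up through its slot. Leave the box locked like that and do not disturb the jar, mug, pump can or spanner.

Things in the scene. Friction and masses are not known exactly. Their poses are not given: they have to be found in the camera images.
- isolator: Grey painted switch box 200 x 260 x 70 mm (x, y, z), bolted flat on the shelf. Origin: centre of its underside; z up. The handle's pivot runs along its x axis at x = 0, y = 0, z = 85 mm. On side: -y. Off side, with hasp and staple: +y. On its top: a pivot block in the middle (70 x 36 mm, top z = 96 mm) and rubber handle stops (top z = 100 mm) at x = +-55, y = +-103 mm.
- handle (a joint): Angle of the U handle about its pivot: 0 = on, lying down towards -y of the box (74 degrees from vertical); 1.3 = upright; 2.6 = off, lying down towards +y. Over-centre: its weight (about 0.4 kg) holds it down at either end and it stays in no position between. About 4 N at the bar lifts it.
- handle_bar (a point): Middle of the handle's black round cross bar, 18 mm thick, 122 mm long, parallel to the box's x axis, 115 mm from the pivot; its centre is at z = 116 mm when the handle lies down. Two steel arms 12 mm thick, at x = +-55 mm of the box, join its ends to the pivot: 98 mm of bar is free between them. Axes turn with the handle and equal the box's at joint 0.
- hasp (a joint): Angle of the hasp: 0 = closed, lying level on the staple block and over the handle's arm; 1.57 = upright; larger = leaning outwards, up to 2.1. Stiff hinge: it stays where it is left and needs about 2 N near its tip.
- hasp_tip (a point): Middle of the free end of the hasp, a flat steel strap 40 mm wide, 4 mm thick and 104 mm long from its hinge. Its slot (14 x 26 mm) is centred 58 mm from the hinge; the last 39 mm are plain strap. Closed, the strap points towards -x of the box at z = 110 mm.
- hasp_hinge (a point): Middle of the hasp's hinge axis, parallel to the box's y axis, at x = 80, y = 40, z = 110 mm of the box. It stands on a steel block 18 x 40 mm, top at z = 104 mm.
- staple (a point): Top of the staple, a steel wire loop 20 mm wide along the box's y and 6 mm thick, that rises 25 mm above its block, to z = 131 mm, at x = 22, y = 40 mm of the box. The steel block under it is 26 x 34 mm (x, y), top at z = 106 mm.
- tray: Orange plastic drip tray 260 x 240 x 35 mm to the left, fixed. Origin: centre of the underside.
- pump_can: Steel pump oil can with brass nozzle, 84 mm across, 190 mm tall, in the tray; origin: centre of underside. Leave alone.
- jar: Clear glass jar with clamp lid, 90 mm across, 126 mm tall, in the tray; origin: centre of underside. Leave alone.
- spanner: Steel spanner 180 mm long, lying in the tray. Leave alone.
- mug: White ceramic mug, 82 mm across, 95 mm tall, standing on the shelf to the right; origin: centre of underside. Leave alone.

How it is judged:
By the outcome, as a careful person would: the job done as asked, in the order asked, and still so for the second after the job is handed in, with the robot touching nothing.
It also fails if it takes over 54 s, if anything falls off the work surface, if the arm or the gripper's body presses on something with over 40 N, if the wrist force passes 120 N, or if a joint passes its speed limit or range.

## Working session

There is one attempt and no reset: what is moved stays moved. The work goes in short steps, Python scripts to look and compute and a tool call to move; the robot and the scene stay as the last step left them, time stands still between calls to the robot, and variables do not carry over. Pictures are saved under pics/ and viewed, at most 10 in all, crops included, and the job is handed in when it is done.

Besides the shell and the picture viewer there is one more tool, called after "Call:" in YAML: its name, and indented under it one key for each argument. move_arm: Moves the arm, as the interface text tells. Its arguments: {"type":"object","properties":{"motion":{"type":"string"},"newtons":{"type":"number"}},"required":["motion"]}

```bash
mkdir -p pics; cat > h.py <<'E'
import numpy as np, cv2
from rig import robot
from scipy.spatial.transform import Rotation as R
def snap(n,f):
    im,d=robot.camera(n); cv2.imwrite(f'pics/{f}.png',im[:,:,::-1]); np.savez(f'pics/{f}.npz',im=im,d=d); return im,d
def model(n):
    m=robot.camera_model(n); a=np.array(m['attitude'])
    Rm=a if a.shape==(3,3) else R.from_quat(a).as_matrix()
    return np.array(m['mtx']),np.array(m['D']),np.array(m['position']),Rm
def pts(n,uv,d=None,z=None):
    K,D,p,Rm=model(n); uv=np.array(uv,float).reshape(-1,1,2)
    r=cv2.undistortPoints(uv,K,D).reshape(-1,2); r=np.c_[r,np.ones(len(r))]
    if z is None:
        i=uv.reshape(-1,2).round().astype(int); return p+(r*d[i[:,1],i[:,0]][:,None])@Rm.T
    r=r@Rm.T; return p+r*((z-p[2])/r[:,2])[:,None]
def proj(n,P):
    K,D,p,Rm=model(n); Q=(np.array(P)-p)@Rm
    return cv2.projectPoints(Q.reshape(-1,1,3),np.zeros(3),np.zeros(3),K,D)[0].reshape(-1,2)
E
python3 - <<'E'
from h import *
for n in('side','top'):
    snap(n,n+'0'); print(robot.camera_model(n))
print(robot.get_obs())
E
```

```text
{'mtx': array([[537.95791616,   0.        , 276.87476005],
       [  0.        , 537.95791616, 207.29158167],
       [  0.        ,   0.        ,   1.        ]]), 'D': array([0.00510354, 0.        , 0.        , 0.        , 0.        ]), 'position': array([-0.11395093,  1.22696284,  1.0810664 ]), 'attitude': array([-0.2121743 ,  0.8685581 , -0.43444843,  0.10882764])}
{'mtx': array([[510.22790165,   0.        , 284.26649464],
       [  0.        , 510.22790165, 203.671717  ],
       [  0.        ,   0.        ,   1.        ]]), 'D': array([-0.1602734,  0.       ,  0.       ,  0.       ,  0.       ]), 'position': array([0.35605449, 0.01584854, 1.51131348]), 'attitude': array([ 0.7139153 , -0.69827773,  0.027561  , -0.04442451])}
{'time': 0.1, 'q': array([-1.29451643e+00,  5.28361862e-01,  1.43379412e+00,  3.86210786e-06,
        1.18145346e+00, -1.78523936e-01]), 'joint_velocities': array([-4.03440734e-05, -1.74561959e-03, -2.67614147e-03, -1.35660339e-03,
        1.15644251e-03,  9.45295746e-04]), 'joint_torque': array([-8.06159660e-04, -4.40989816e+01, -1.77148980e+01,  6.35416643e-02,
        5.34126547e-02, -3.54115014e-05]), 'position': array([ 0.27438213, -0.56080528,  0.22967013]), 'tool_rot': array([ 9.74255083e-01,  2.25446261e-01, -4.74850516e-05, -1.00727836e-03]), 'ft_force': array([ 0.89315405, -0.11772386, -0.28723245]), 'moment': array([ 0.00326214,  0.02215347, -0.00699737]), 'grip_force': 0.0, 'grip_width': 0.08712264772667408}
```

View pics/side0.png

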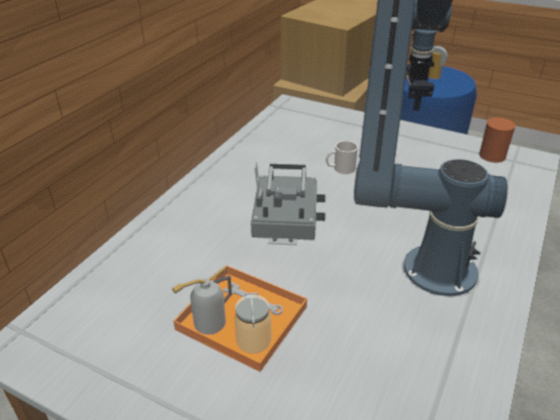

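View pics/top0.png

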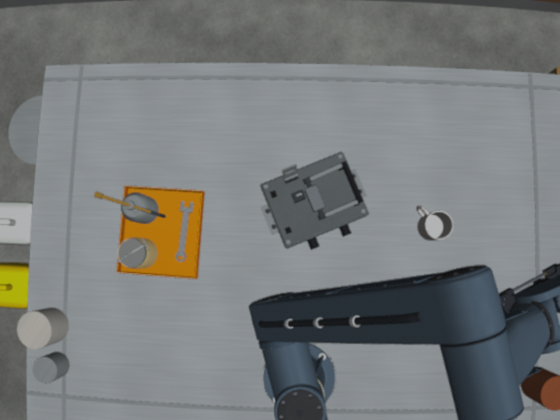

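```bash
python3 - <<'E'
from h import *
f=np.load('pics/top0.npz'); im,d=f['im'],f['d']
vv,uu=np.mgrid[130:270,240:390]
uv=np.c_[uu.ravel(),vv.ravel()]; P=pts('top',uv,d)
print('table z',np.median(pts('top',[[230,120],[400,280],[230,280]],d)[:,2]))
m=((P[:,2]>.055)&(P[:,2]<.078))
M=np.zeros(im.shape[:2],np.uint8); M[uv[m][:,1],uv[m][:,0]]=255
M=cv2.morphologyEx(M,cv2.MORPH_CLOSE,np.ones((15,15)));M=cv2.morphologyEx(M,cv2.MORPH_OPEN,np.ones((15,15)))
c=max(cv2.findContours(M,0,2)[0],key=cv2.contourArea).reshape(-1,2)
W=pts('top',c,z=.07)[:,:2]
r=cv2.minAreaRect(W.astype(np.float32)*1000);print(r)
a=cv2.resize(im[135:260,245:385],None,fx=5,fy=4.8,interpolation=2)
s=np.load('pics/side0.npz')['im']; b=cv2.resize(s[150:250,240:340],None,fx=6,fy=6,interpolation=2)
cv2.imwrite('pics/c1.png',a[:,:,::-1]);cv2.imwrite('pics/c2.png',b[:,:,::-1])
E
```

```text
table z 0.004840372566507822
((518.4235229492188, -32.87971496582031), (198.46641540527344, 257.818359375), 23.24772071838379)
```

View pics/c1.png

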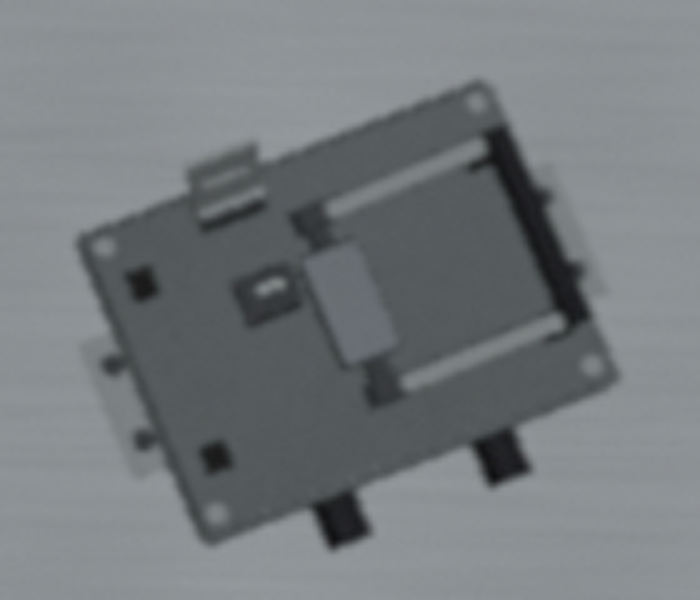

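View pics/c2.png

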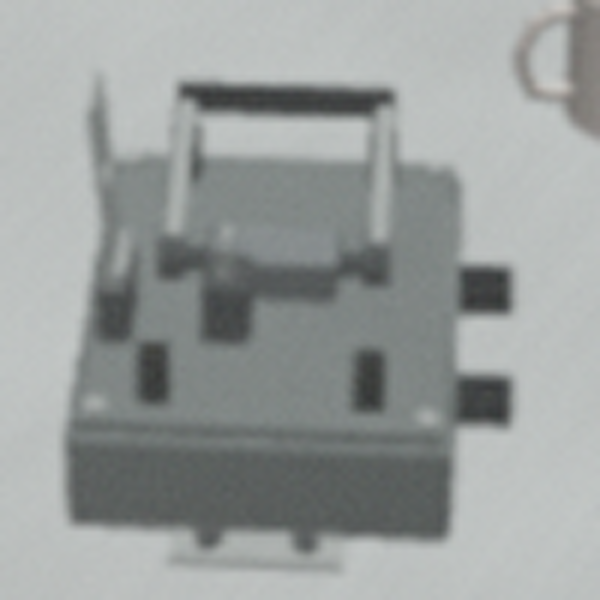

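The crops show the handle lying on the on side, with the bar on the right in the top view. The hasp stands open and leans out at the top-left. Box yaw is about +23°. I'll check the pose using the stops, staple and bar.

```bash
cat >> h.py <<'E'
YAW=np.radians(23.25); C=np.array([.5184,-.0329])
def b2w(p):
    p=np.atleast_2d(p).astype(float); c,s=np.cos(YAW),np.sin(YAW)
    return np.c_[C[0]+c*p[:,0]-s*p[:,1],C[1]+s*p[:,0]+c*p[:,1],p[:,2]]
def w2b(p):
    p=np.atleast_2d(p); q=p[:,:2]-C; c,s=np.cos(YAW),np.sin(YAW)
    return np.c_[c*q[:,0]+s*q[:,1],-s*q[:,0]+c*q[:,1],p[:,2]]
E
python3 - <<'E'
from h import *
f=np.load('pics/top0.npz')
u=lambda x,y:(245+(x+.5)/5-.5,135+(y+.5)/4.8-.5)
o=[('staple',270,287,.131),('stop+',142,284,.1),('stop-',216,457,.1),('barmid',540,226,.125),('barR',505,143,.12),('barL',577,312,.12),('TL',80,238,.07),('TR',488,82,.07),('BR',620,378,.07),('BL',210,545,.07),('haspblk',232,204,.104)]
for n,x,y,z in o: print(n,(w2b(pts('top',[u(x,y)],z=z))*1000).round(1))
s=lambda x,y:(240+(x+.5)/6-.5,150+(y+.5)/6-.5)
for n,x,y,z in [('stop+',152,350,.1),('stop-',370,355,.1),('barR',180,95,.118),('barL',395,98,.118),('tip?y40',98,85,None)]:
  if z: print(n,(w2b(pts('side',[s(x,y)],z=z))*1000).round(1))
  else:
    for z in(.17,.19,.20,.21,.22): print(n,(w2b(pts('side',[s(x,y)],z=z))*1000).round(1))
E
```

```text
staple [[ 21.9  39.5 131. ]]
stop+ [[ 53.8 103.4 100. ]]
stop- [[-54.9 102.7 100. ]]
barmid [[  -0.5 -111.5  125. ]]
barR [[  51.8 -113.   120. ]]
barL [[ -53.5 -112.   120. ]]
TL [[ 96.6 125.9  70. ]]
TR [[  96.2 -126.3   70. ]]
BR [[ -96.1 -127.4   70. ]]
BL [[-100.  125.   70.]]
haspblk [[ 77.9  39.5 104. ]]
stop+ [[ 56.2 104.9 100. ]]
stop- [[-54.1 101.4 100. ]]
barR [[  60.2 -107.8  118. ]]
barL [[ -59.1 -112.9  118. ]]
tip?y40 [[ 96.6 -32.9 170. ]]
tip?y40 [[ 92.6  -1.3 190. ]]
tip?y40 [[ 90.6  14.5 200. ]]
tip?y40 [[ 88.7  30.3 210. ]]
tip?y40 [[ 86.7  46.1 220. ]]
```

```bash
cat >> h.py <<'E'
def go(box):
    "shift in tool units from the present TCP to box point (m), and turn to align tool x with box x"
    o=robot.get_obs(); Rm=R.from_quat(o['tool_rot']).as_matrix()
    a=np.arctan2(Rm[1,0],Rm[0,0]); print('TCP box mm',(w2b(o['position'])*1000).round(1),'yaw err deg',np.degrees(a-YAW).round(2),'F',np.round(o['ft_force'],1),'t',o['time'])
    for b in np.atleast_2d(box): print((((b2w(b)[0]-o['position'])@Rm)/.2).round(3))
    print('turn',((a-YAW)/np.pi).round(4))
E
python3 -c "
from h import *
go([[-.015,-.111,.23],[-.015,-.111,.105]])"
```

```text
TCP box mm [[-432.6 -388.7  229.7]] yaw err deg 2.81 F [ 0.9 -0.1 -0.3] t 0.1
[ 2.153e+00 -1.285e+00  2.000e-03]
[ 2.153 -1.283  0.627]
turn 0.0156
```

Call:
move_arm:
  motion: "1 0.1 -0.06 0 0.0156; 1 0.25 -0.15 0 0.0156; 1 0.4 -0.24 0 0.0156; 1 0.55 -0.33 0 0.0156; 1 0.7 -0.42 0 0.0156; 1 0.85 -0.51 0 0.0156; 1 1 -0.6 0 0.0156; 1 1 -0.6 0 0.0156"

```text
time: 0.77
position: [0.4033, -0.3594, 0.23]
tool_rot: [0.979, 0.204, 0.0, -0.003]
ft_force: [0.2, 0.0, -0.4]
grip_width: 0.0875
grip_force: 0.0
```

```bash
python3 -c "
from h import *
go([[-.015,-.111,.23],[-.015,-.111,.105]])"
```

```text
TCP box mm [[-234.6 -254.6  230. ]] yaw err deg 0.29 F [ 0.2  0.  -0.4] t 0.7667
[ 1.102 -0.712  0.006]
[ 1.101 -0.709  0.631]
turn 0.0016
```

Call:
move_arm:
  motion: "1 0.14 -0.09 0 0; 1 0.28 -0.18 0 0; 1 0.42 -0.27 0 0; 1 0.56 -0.36 0 0; 1 0.7 -0.45 0 0; 1 0.84 -0.54 0 0; 1 0.95 -0.63 0 0; 1 1 -0.7 0 0; 1 1 -0.7 0 0; 1 1 -0.7 0 0"

```text
time: 1.6
position: [0.5299, -0.1576, 0.2302]
tool_rot: [0.979, 0.203, -0.0, -0.0]
ft_force: [1.2, 0.6, -0.3]
grip_width: 0.087
grip_force: 0.0
```

```bash
python3 -c "
from h import *
go([[-.015,-.111,.23],[-.015,-.111,.105]])"
```

```text
TCP box mm [[ -38.7 -119.1  230.2]] yaw err deg 0.13 F [ 1.2  0.6 -0.3] t 1.6
[ 0.118 -0.04   0.001]
[ 0.119 -0.04   0.626]
turn 0.0007
```

Call:
move_arm:
  motion: "1 0.118 -0.04 0.05 0; 1 0.118 -0.04 0.15 0; 1 0.118 -0.04 0.25 0; 1 0.118 -0.04 0.35 0; 1 0.118 -0.04 0.45 0; 1 0.118 -0.04 0.55 0; 1 0.118 -0.04 0.625 0; 1 0.118 -0.04 0.625 0; 1 0.118 -0.04 0.625 0; 1 0.118 -0.04 0.625 0"

```text
time: 2.43
position: [0.549, -0.1428, 0.1062]
tool_rot: [0.98, 0.201, 0.0, 0.0]
ft_force: [-0.2, -0.6, 0.8]
grip_width: 0.0867
grip_force: 0.0
```

Call:
move_arm:
  motion: "0 0 0 0 0; -0.3 0 0 0 0; -0.5 0 0 0 0; -0.7 0 0 0 0; -1 0 0 0 0; -1 0 0 0 0; -1 0 0 0 0; -1 0 0 0 0"
  newtons: 12

```text
time: 3.1
position: [0.5486, -0.1415, 0.1056]
tool_rot: [0.979, 0.202, -0.0, 0.0]
ft_force: [-0.2, 0.1, 0.5]
grip_width: 0.0415
grip_force: 0.0
```

```bash
python3 -c "
from h import *
go([[-.015,-.111,.105]])
import math
t=np.arange(.1,2.61,.1)
y=-.115*np.sin(1.3-t-.0); z=.115*np.cos(1.3-t)
y0=-.115*np.sin(1.3);z0=.115*np.cos(1.3)
print(np.c_[t,-(y-y0)/.2,-(z-z0)/.2].round(3))"
```

```text
TCP box mm [[ -15.1 -111.6  105.6]] yaw err deg 0.01 F [-0.2  0.1  0.5] t 3.1
[ 0.001 -0.003  0.003]
turn 0.0
[[ 0.1   -0.018 -0.055]
 [ 0.2   -0.042 -0.107]
 [ 0.3   -0.07  -0.157]
 [ 0.4   -0.104 -0.204]
 [ 0.5   -0.142 -0.247]
 [ 0.6   -0.184 -0.286]
 [ 0.7   -0.229 -0.321]
 [ 0.8   -0.278 -0.351]
 [ 0.9   -0.33  -0.376]
 [ 1.    -0.384 -0.396]
 [ 1.1   -0.44  -0.41 ]
 [ 1.2   -0.497 -0.418]
 [ 1.3   -0.554 -0.421]
 [ 1.4   -0.611 -0.418]
 [ 1.5   -0.668 -0.41 ]
 [ 1.6   -0.724 -0.396]
 [ 1.7   -0.778 -0.376]
 [ 1.8   -0.83  -0.351]
 [ 1.9   -0.879 -0.321]
 [ 2.    -0.924 -0.286]
 [ 2.1   -0.967 -0.247]
 [ 2.2   -1.004 -0.204]
 [ 2.3   -1.038 -0.157]
 [ 2.4   -1.066 -0.107]
 [ 2.5   -1.09  -0.055]
 [ 2.6   -1.108 -0.   ]]
```

Call:
move_arm:
  motion: "-1 0 0 0 0; -1 0 0 0 0; -1 0 0 0 0; -1 0 0 0 0; -1 0 0 0 0; -1 0 0 0 0; -1 0 0 0 0; -1 0 0 0 0"

```text
time: 3.77
position: [0.5477, -0.1399, 0.1054]
tool_rot: [0.98, 0.201, -0.001, -0.002]
ft_force: [-1.0, 5.2, 2.4]
grip_width: 0.0175
grip_force: 12.0
```

Call:
move_arm:
  motion: "-1 0 -0.018 -0.055 0; -1 0 -0.042 -0.107 0; -1 0 -0.07 -0.157 0; -1 0 -0.104 -0.204 0; -1 0 -0.142 -0.247 0; -1 0 -0.184 -0.286 0; -1 0 -0.229 -0.321 0; -1 0 -0.278 -0.351 0; -1 0 -0.33 -0.376 0; -1 0 -0.384 -0.396 0; -1 0 -0.44 -0.41 0; -1 0 -0.497 -0.418 0"

```text
time: 4.77
position: [0.5109, -0.052, 0.1925]
tool_rot: [0.979, 0.202, 0.002, 0.003]
ft_force: [-0.3, -5.2, 2.7]
grip_width: 0.0175
grip_force: 12.0
```

```bash
python3 -c "
from h import *
go([[-.015,0,.189]]); print(robot.get_obs()['grip_width'])"
```

```text
TCP box mm [[-14.4 -14.6 192.5]] yaw err deg 0.05 F [-0.3 -5.2  2.7] t 4.7667
[-0.003 -0.073  0.017]
turn 0.0003
0.01750334943675059
```

Call:
move_arm:
  motion: "-1 0 -0.057 -0.003 0; -1 0 -0.114 0 0; -1 0 -0.171 0.008 0; -1 0 -0.227 0.022 0; -1 0 -0.281 0.042 0; -1 0 -0.333 0.067 0; -1 0 -0.382 0.097 0; -1 0 -0.427 0.132 0; -1 0 -0.47 0.171 0; -1 0 -0.507 0.214 0; -1 0 -0.541 0.261 0; -1 0 -0.569 0.311 0"

```text
time: 5.77
position: [0.4641, 0.0553, 0.1258]
tool_rot: [0.979, 0.201, -0.0, -0.0]
ft_force: [1.9, -0.4, 0.0]
grip_width: 0.0171
grip_force: 12.0
```

Call:
move_arm:
  motion: "-1 0 -0.012 0.026 0; -1 0 -0.024 0.052 0; -1 0 -0.034 0.08 0; -1 0 -0.042 0.107 0; -1 0 -0.042 0.107 0; -1 0 -0.042 0.107 0; -1 0 -0.042 0.107 0"

```text
time: 6.35
position: [0.4606, 0.0627, 0.1051]
tool_rot: [0.98, 0.201, -0.0, -0.001]
ft_force: [2.6, 4.7, -1.5]
grip_width: 0.0177
grip_force: 12.0
```

```bash
python3 -c "
from h import *
go([[-.015,.1105,.105]]); print(robot.get_obs()['grip_width'])"
```

```text
TCP box mm [[-15.4 110.6 105.1]] yaw err deg -0.06 F [ 2.6  4.7 -1.5] t 6.35
[0.002 0.001 0.001]
turn -0.0003
0.017674497740581063
```

Call:
move_arm:
  motion: "-0.1 0 0 0 0; -0.1 0 0 0 0; -0.1 0 0 0 0; -0.1 0 0 0 0; -0.1 0 0 0 0; -0.1 0 0 -0.1 0; -0.1 0 0 -0.25 0; -0.1 0 0 -0.4 0; -1 0 0 -0.6 0; -1 0 0 -0.75 0; -1 0 0 -0.8 0; -1 0 0 -0.8 0"

```text
time: 7.35
position: [0.4629, 0.0618, 0.2688]
tool_rot: [0.979, 0.202, 0.004, 0.001]
ft_force: [-0.3, 0.4, 0.7]
grip_width: 0.0203
grip_force: 0.0
```

```bash
python3 - <<'E'
from h import *
go([[.165,.04,.265],[.165,.04,.195]])
im,d=snap('side','side1')
b=cv2.resize(im[130:260,220:360],None,fx=5,fy=4.6,interpolation=2);cv2.imwrite('pics/c3.png',b[:,:,::-1])
E
```

```text
TCP box mm [[-13.6 108.9 268.8]] yaw err deg 0.0 F [-0.3  0.4  0.7] t 7.35
[0.893 0.344 0.026]
[0.89  0.343 0.376]
turn 0.0
```

View pics/c3.png

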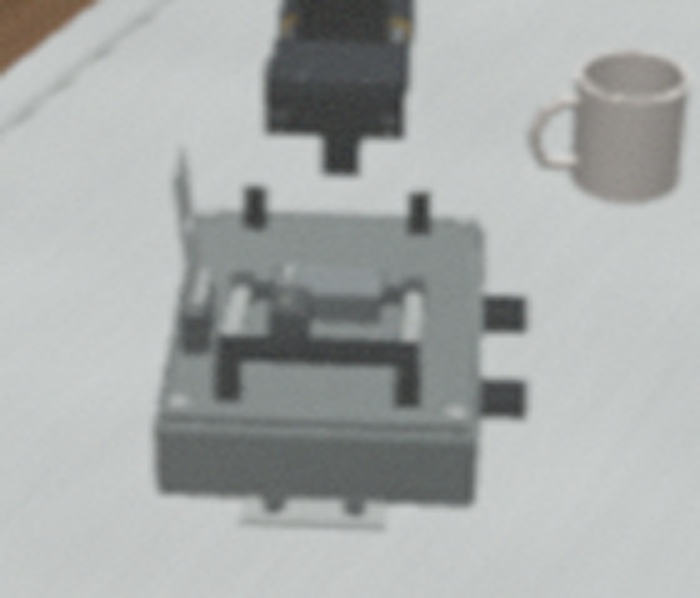

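The handle is now down on the off side: the bar sits at crop (318,348) on its stops. The hasp is still open at (185,200). Next I move outside the hasp with the fingers shut.

Call:
move_arm:
  motion: "-1 0.12 0.05 0 0; -1 0.28 0.11 0 0; -1 0.44 0.17 0 0; -1 0.6 0.23 0 0; -1 0.75 0.29 0 0; -1 0.85 0.34 0 0; -1 0.895 0.345 0.05 0; -1 0.895 0.345 0.15 0; -1 0.895 0.345 0.25 0; -1 0.895 0.345 0.35 0; -1 0.895 0.345 0.375 0; -1 0.895 0.345 0.375 0"

```text
time: 8.4
position: [0.6494, 0.0696, 0.1866]
tool_rot: [0.979, 0.201, -0.004, -0.001]
ft_force: [-0.2, -0.1, 0.2]
grip_width: 0.0002
grip_force: 0.0
```

```bash
python3 - <<'E'
from h import *
o=robot.get_obs();print(o['grip_width'])
t=np.radians([95,85,75,65,55,45,35,25,15,8,3,0,-2]); r=.09
x=.08-r*np.cos(t)+.002*np.sin(t)+.0095; z=.11+r*np.sin(t)+.002*np.cos(t)-.008+.016
z=.11+r*np.sin(t)+.002*np.cos(t)+.008
go(np.c_[x,x*0+.04,z]); print((np.c_[x,z]*1000).round(0))
E
```

```text
0.00017870687380693034
TCP box mm [[160.8  42.5 186.6]] yaw err deg -0.0 F [-0.2 -0.1  0.2] t 8.4
[-0.308  0.012 -0.102]
[-0.386  0.012 -0.103]
[-0.464  0.012 -0.091]
[-0.538  0.012 -0.065]
[-0.607  0.012 -0.027]
[-0.667  0.012  0.023]
[-0.719  0.013  0.082]
[-0.759  0.013  0.15 ]
[-0.787  0.013  0.223]
[-0.798  0.013  0.277]
[-0.803  0.014  0.316]
[-0.804  0.014  0.339]
[-0.804  0.014  0.355]
turn -0.0
[[ 99. 207.]
 [ 84. 208.]
 [ 68. 205.]
 [ 53. 200.]
 [ 40. 193.]
 [ 27. 183.]
 [ 17. 171.]
 [  9. 158.]
 [  3. 143.]
 [  1. 133.]
 [ -0. 125.]
 [ -0. 120.]
 [ -1. 117.]]
```

Call:
move_arm:
  motion: "-1 -0.1 0.012 -0.04 0; -1 -0.2 0.012 -0.08 0; -1 -0.27 0.012 -0.085 0; -1 -0.31 0.012 -0.085 0; -1 -0.35 0.012 -0.085 0; -1 -0.386 0.012 -0.085 0; -1 -0.43 0.012 -0.082 0; -1 -0.464 0.012 -0.076 0; -1 -0.5 0.012 -0.066 0; -1 -0.538 0.012 -0.052 0; -1 -0.57 0.012 -0.035 0; -1 -0.607 0.012 -0.014 0"

```text
time: 9.4
position: [0.5416, 0.0189, 0.193]
tool_rot: [0.979, 0.202, -0.0, 0.0]
ft_force: [0.9, -1.0, -0.2]
grip_width: 0.0001
grip_force: 0.5
```

```bash
python3 - <<'E'
from h import *
t=np.radians([55,45,35,25,15,8,3,0,-2]); r=.09
x=.08-r*np.cos(t)+.002*np.sin(t)+.0095; z=.11+r*np.sin(t)+.002*np.cos(t)+.008
go(np.c_[x,x*0+.04,z])
im,d=snap('side','side2')
b=cv2.resize(im[130:260,220:360],None,fx=5,fy=4.6,interpolation=2);cv2.imwrite('pics/c4.png',b[:,:,::-1])
E
```

```text
TCP box mm [[ 41.8  38.5 193. ]] yaw err deg 0.0 F [ 0.9 -1.  -0.2] t 9.4
[-0.011 -0.008  0.   ]
[-0.073 -0.008  0.05 ]
[-0.124 -0.008  0.109]
[-0.165 -0.008  0.176]
[-0.193 -0.008  0.249]
[-0.206 -0.008  0.302]
[-0.21  -0.008  0.341]
[-0.211 -0.008  0.365]
[-0.211 -0.008  0.381]
turn 0.0
```

View pics/c4.png

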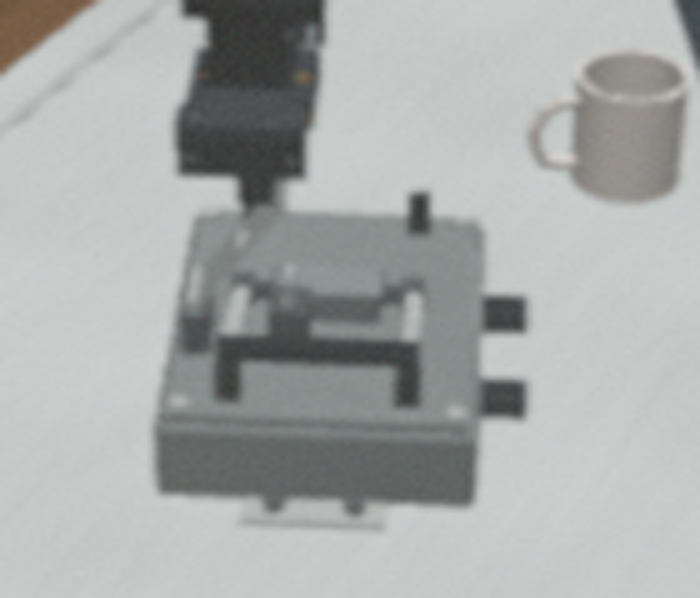

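The hasp now leans inward, visible running from (195,290) to (275,195), with the fingertips above it. I'll keep going along the arc.

Call:
move_arm:
  motion: "-1 -0.04 -0.005 0.022 0; -1 -0.073 -0.005 0.05 0; -1 -0.1 -0.005 0.08 0; -1 -0.124 -0.005 0.109 0; -1 -0.146 -0.005 0.142 0; -1 -0.165 -0.005 0.176 0; -1 -0.18 -0.005 0.212 0; -1 -0.193 -0.005 0.249 0; -1 -0.206 -0.005 0.28 0; -1 -0.21 -0.005 0.31 0; -1 -0.21 -0.005 0.34 0; -1 -0.21 -0.005 0.355 0"

```text
time: 10.45
position: [0.5025, 0.0036, 0.1213]
tool_rot: [0.979, 0.202, -0.001, -0.0]
ft_force: [-1.4, 0.0, 0.0]
grip_width: 0.0006
grip_force: 0.3
```

Call:
move_arm:
  motion: "-1 0 0 0.01 0; -1 0 0 0.02 0; -1 0 0 0.02 0; -1 0 0 0.02 0"

```text
time: 10.78
position: [0.5026, 0.0036, 0.1201]
tool_rot: [0.979, 0.202, -0.0, 0.0]
ft_force: [-5.1, -0.5, 16.0]
grip_width: 0.0003
grip_force: 7.8
```

```bash
python3 -c "
from h import *
go([[0,.04,.12]])"
```

```text
TCP box mm [[-1.000e-01  3.980e+01  1.201e+02]] yaw err deg 0.03 F [-5.1 -0.5 16. ] t 10.7833
[ 0.001 -0.001  0.   ]
turn 0.0002
```

It bottomed out at the closed height with 16 N. Now I retract and check.

Call:
move_arm:
  motion: "-1 0 0 -0.1 0; -1 0 0 -0.3 0; -1 0 0 -0.5 0; -1 -0.1 0.1 -0.6 0; -1 -0.2 0.25 -0.6 0; -1 -0.3 0.4 -0.6 0; -1 -0.4 0.55 -0.6 0; -1 -0.5 0.7 -0.6 0; -1 -0.6 0.85 -0.6 0; -1 -0.7 1 -0.6 0; -1 -0.7 1 -0.6 0; -1 -0.7 1 -0.6 0"

```text
time: 11.78
position: [0.4533, -0.2374, 0.2383]
tool_rot: [0.98, 0.2, 0.0, 0.0]
ft_force: [-0.1, 0.3, -0.2]
grip_width: 0.0004
grip_force: 0.0
```

```bash
python3 - <<'E'
from h import *
im,_=snap('side','side3'); im2,d=snap('top','top3')
a=cv2.resize(im[160:250,240:340],(400,360),interpolation=2); b=cv2.resize(im2[135:260,245:385],(400,360),interpolation=2)
cv2.imwrite('pics/c5.png',np.hstack([a,b])[:,:,::-1])
for n,p in [('tip',(-.02,.04,.112)),('near',(.065,.04,.112)),('bar',(0,.1105,.125))]:
    print(n,(w2b(pts('top',proj('top',b2w(p)),d))*1000).round(1))
print(robot.get_obs()['ft_force'])
E
```

```text
tip [[-19.7  39.8 108.4]]
near [[ 65.6  39.8 107.8]]
bar [[  0.3 110.5 121.6]]
[ 0.22312405 -0.28507226 -0.57917642]
```

View pics/c5.png

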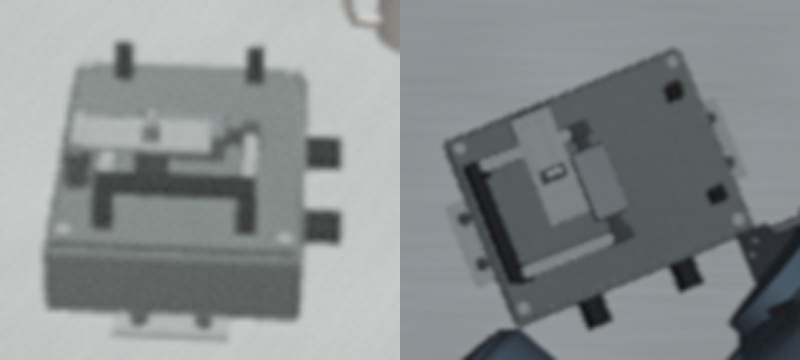

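View pics/top3.png

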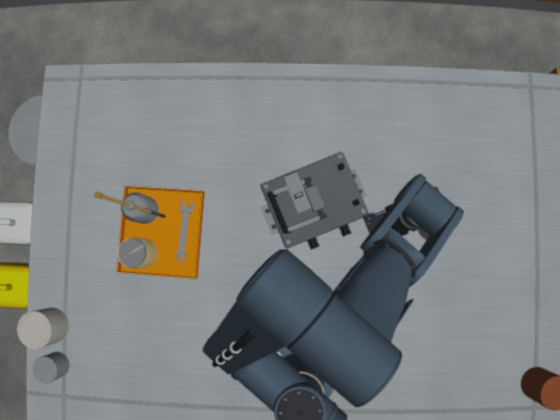

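The hasp lies level, at the same depth at its tip and near its hinge. The staple shows through the slot at crop (553,173), the handle is down, and the tray items haven't moved. The mug is hidden by the raised arm, but the gripper is well above it and the wrist force is zero.

```bash
python3 -c "
from rig import robot
print(robot.hand_in())"
```

```text
the job is handed in; nothing more can be done
None
```

The isolator is locked off and handed in: the handle is fully down on the off side and the hasp lies flat over its arm with the staple up through the slot; the tray items are unmoved, and the mug was hidden in the last picture but never touched as far as forces showed.

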